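# Open the wash booth's sash to its catch and slide the loaded tray in

## Robot

A 7-joint arm with a two-finger parallel gripper is mounted at the origin on the work surface. World frame = base frame: x ahead of the robot, y to its left, z up, the work surface at z = 0. Lengths are in mm, angles in degrees, forces in N, time in s.
With the tool pointing down it reaches from about 400 to 875 mm from the base axis. Payload 6.5 kg.
Tool frame: the origin (TCP) lies on the centre line of the jaws, within the pads' length; the fingertips stand 22 mm ahead of it and the grasp point (between the pads) lies 3 mm ahead of it; z points along the fingers, y is the line along which they close (so a half turn about z gives the same grasp; the last joint's range is limited). The gripper opens to 85 mm and grips with 20 to 120 N. Pads are 22 mm wide; open, the fingers measure 114 mm over their backs; the gripper's body (76 mm by 85 mm) begins 54 mm behind the grasp point. The pads swing forward as they close: fully open they stand 13 mm farther back than shut.
Start: joints at [67.426, 30.733, -0.252, 88.115, 0.149, 61.152, -4.079], TCP at [209.271, -615.383, 253.29] pointing down, gripper open.
Joint ranges: [-154.64, 154.64], [-21.42, 123.67], [-72.66, 72.17], [13.99, 137.28], [-74.86, 254.86], [10.95, 109.41], [-158.01, 158.01]. Speed limits (degrees/s): [136.94, 136.94, 180, 180, 180, 180, 180].

## Interface

Orientations are given as a 3x3 rotation matrix whose columns are the frame's x, y, z axes.
In Python, from station import robot gives the robot as it stands. The module is installed in compiled form; this text tells all that it offers.
- The arm moves only by the tool carry_out, never from a script. Its argument "deltas" is a list of rows, each a list of 7 numbers: the closure, from 0 (fully open) to 1 (shut), then the shift along the tool's x, y, z in m, then the turn, a rotation vector about the tool's x, y, z in rad. A call has 1 to 20 rows; each row is the pose to reach, as a shift and turn from the pose commanded when the call began, along the tool's axes at that moment; what a row does not reach only later rows make up. A row lasts 1/8 s, in which the tool goes at most 62.5 mm and 10.7 degrees, less where a joint would pass 70% of its speed; a pose out of reach is approached as far as the arm can. A call with a gripper value outside its range is refused whole. The fingers move at their own pace and stop on an object; "newtons" is the grip in N (left out, the last holds). Time passes only in rows, so rows that repeat a pose let the fingers close. It gives the time, the measured TCP pose, the force, the opening and the grip force at its end, in the units of the state.
- robot.get_state(): the state, without advancing time (a new reading comes with each control period).
- robot.camera(name): name is "side" or "top" or "wrist"; returns (picture, depth): 400x640x3 uint8, red, green, blue; 400x640 float32, mm along the optical axis (not along the pixel's ray), 0 where there is no reading.
- robot.camera_model(name): a dict with "fov_y" (degrees; the focal length in pixels is half the picture's height over the tangent of half this angle, whatever the lens; pixels are square), "cx", "cy" (the principal point, pixels), "k1" (the pictures are not rectified: a ray, as slopes to the right and down, at radius r is drawn at 1 + k1 r^2 times it, then the intrinsics apply), "rvec" (rotation vector, rad) and "tvec" (3), from world to camera coordinates, as OpenCV has them. Camera axes: x right, y down, z forward; pixel columns grow to the right and rows downward; lengths in mm; the calibration is good to about 2 mm. A picture is of the moment at which its call begins: read the wrist's pose just before it. camera_model takes no time and is no camera call; for the wrist camera it gives the pose at the moment of the call.
- robot.sign_off(): hands the job in; it is judged then, once.
The state is a dict: "time": time; "joints": joint angles; "joint_velocities": joint speeds; "tau": joint torques, N m; "eef_pos": TCP position; "ee_rot": TCP orientation; "force": force on the tool from outside, world axes, zero at the start; "ft_torque": the same for the moment, N m; "grip_width": finger opening in mm; "finger_force": force on a finger pad.
Only numpy, scipy, OpenCV 4.12 (cv2) and the standard library are available. Lean on these libraries where they do the work, as an engineer would, in place of code of your own. Each camera call takes 0.05 s, during which the arm holds its last target. There are 200 camera calls.

## Task

Push the sash of the parts-wash booth up from under its lift bar to the yellow height mark, until the catch there takes hold and the sash stays up by itself; feel for it, and do not force the sash against the stop above (keep the push under 20 N). Then slide the tray with the hub on it fully into the booth, the hub still standing on the tray and the other things on the bench left where they are.

Things in the scene. Friction and masses are not known exactly. Their poses are not given: they have to be found in the camera images.
- booth: Blue bench-top parts-wash booth, fixed: a pan 36 mm high and two upright posts (40 mm square, 465 mm tall) 470 mm apart that guide the sash. Origin on the bench midway between the posts, in the sash's plane; x points into the booth (away from the robot), y to its left along the sash, z up.
- sash: Sash sliding straight up between the posts, at most 170 mm: grey bottom rail 425 mm wide, 90 mm tall, clear pane above. Along its foot a lip ends in a black free-turning lift bar, 16 mm thick, 410 mm wide, centred 26 mm before the rail's face. Origin under the bar's centre line, mid width: 37 mm before the booth's origin and, sash down as at the start, 110 mm above the bench. Axes as the booth's.
- sash_lip (a point): Underside of the lift bar 100 mm right (-y) of mid width, a free place to push: 115 mm from the post, 130 mm from the tray's near rail. Lifting takes 2 to 6 N straight up; a leaning finger also gets a sideways push as large. The sash outweighs its balancers a little: let go, it sinks back unless the catch holds it.
- sash_line (a point): Red line along the bottom rail, 50 mm above the lip's underside (this point: mid width, in the sash plane). When the sash hangs on the catch, the line is level with the mark to within 22 mm, higher or lower: the mark is a rough guide and only feeling tells the place.
- mark: Yellow band, 8 mm high, round the right-hand (-y) post; origin at its centre on the post's axis. Behind it a sprung bolt snaps under a pin on the sash: riding up it adds up to 4 N over 18 mm, then the force eases, and some 10 mm higher the bolt snaps under the pin. From 2 mm above that resting height a sprung stop bears down, 8 N for each mm.
- tray_body (a joint): How far the tray is pushed in, m: 0 fully out, 0.19 fully in against its end stop. The tray runs on two fixed rails along the booth's x; about 3 N moves it. It stays where it is left.
- tray_front (a point): Middle of the outer face of the tray's upright aluminium front plate (170 mm wide, 6 mm thick, its top edge 92 mm and its lower edge 37 mm above the bench); this point is 67 mm above the bench. The tray lies 110 mm left (+y) of the booth's middle; pushed fully in, the face stands 50 mm before the booth's origin, under the raised lip.
- tray_mid (a point): Centre of the tray's floor (the tray is 220 by 170 mm over its 4 mm thick, 30 mm high walls), 110 mm behind the front plate's outer face; x points into the booth, z up.
- hub: Steel hub standing loose on the tray: flange 70 mm across, neck 44 mm, 86 mm tall, 0.6 kg. Origin under its centre. Its top, 127 mm above the bench, does not pass under the sash when that is down.
- spray_can: Bystander: white spray can, 64 mm across, 190 mm tall; origin under its centre
- jug: Bystander: white fluid jug, 110 mm across, 230 mm tall; origin under its centre
- cup: Bystander: steel cup, 72 mm across, 100 mm tall; origin under its centre
- tape: Bystander: roll of green tape lying flat, 100 mm across, 25 mm high; origin under its centre
- wrench: Bystander: wrench lying on the bench; origin under its middle
- screwdriver: Bystander: screwdriver lying on the bench in front of the free half of the sash, under 35 mm high; origin under its middle

How it is judged (in metres and radians):
On the way, in this order (a step that is already met when the one before it is completed fails the run):
1. the sash hangs on its catch at the mark, untouched (z of sash_line in the frame of mark between -0.028 and 0.028 m and linear speed of sash below 0.01 m/s and contact force between each of the arm, the fingers and sash below 0.3 N), for 0.4 s.
2. the tray is fully in (value of joint tray_body above 0.184 m), for 0.2 s.
At the end, for the whole second after the job is handed in: The sash stays up on its catch, its red line within 28 mm of the mark's height and at rest; the tray is within 6 mm of fully in; the hub stands upright (within 0.15 rad) on the tray's floor, at rest; nothing is touched (z of sash_line in the frame of mark between -0.028 and 0.028 m and linear speed of sash below 0.01 m/s and value of joint tray_body above 0.184 m and angle between hub's own z axis and vertical below 0.15 rad and x of hub in the frame of tray_mid between -0.1 and 0.1 m and y of hub in the frame of tray_mid between -0.08 and 0.08 m and z of hub in the frame of tray_mid below 0.02 m and linear speed of hub below 0.02 m/s).
It fails at once if the sash is pushed with more than 20 N (contact force between any of the arm, the fingers and sash above 20 N).
It fails at once if the hub is tipped (angle between hub's own z axis and vertical above 0.4 rad).
It fails at once if a bystander is shifted by more than 30 mm (distance of any of spray_can, jug, cup, tape, wrench, screwdriver from where it was at the start of the episode above 0.03 m).
It also fails if it takes over 70 s, if anything falls off the work surface, if the arm or the gripper's body presses on something with over 40 N, if the wrist force passes 120 N, or if a joint passes its speed limit or range.

## Working session

There is one attempt and no reset: what is moved stays moved. The work goes in short steps, Python scripts to look and compute and a tool call to move; the robot and the scene stay as the last step left them, time stands still between calls to the robot, and variables do not carry over. Pictures are saved under pics/ and viewed, at most 10 in all, crops included, and the job is handed in when it is done.

Besides the shell and the picture viewer there is one more tool, called by a JSON object that holds its "method" and its "body". carry_out: Moves the arm, as the interface text tells. Its arguments: {"type":"object","properties":{"deltas":{"type":"array","items":{"type":"array","items":{"type":"number"}}},"newtons":{"type":"number"}},"required":["deltas"]}

```bash
mkdir -p pics
cat > h.py <<'E'
import numpy as np, cv2
from station import robot
def save(name,fn):
    p,d=robot.camera(name); cv2.imwrite('pics/'+fn+'.png',p[:,:,::-1]); np.save('pics/'+fn+'.npy',d)
    m=robot.camera_model(name); np.save('pics/'+fn+'_m.npy',m,allow_pickle=True); return p,d,m
def world(fn,uv,d=None):
    m=np.load('pics/'+fn+'_m.npy',allow_pickle=True).item(); D=np.load('pics/'+fn+'.npy')
    f=200/np.tan(np.radians(m['fov_y'])/2); R,_=cv2.Rodrigues(np.array(m['rvec'],float))
    out=[]
    for u,v in uv:
        x=np.array([(u-m['cx'])/f,(v-m['cy'])/f]); s=x.copy()
        for _ in range(20): s=x/(1+m['k1']*(s@s))
        z=np.median(D[int(v)-1:int(v)+2,int(u)-1:int(u)+2])
        out.append(R.T@(np.array([s[0],s[1],1])*z-np.array(m['tvec'],float).ravel()))
    return np.array(out)
E
python3 - <<'E'
from h import *
np.set_printoptions(precision=3,suppress=True)
s=robot.get_state(); print(s)
for n in('side','top'):
    p,d,m=save(n,n+'1'); print(m)
E
```

```text
{'time': 0.0, 'joints': array([67.426, 30.779, -0.254, 88.172,  0.151, 61.153, -4.08 ]), 'joint_velocities': array([ 0.003, -0.044, -0.035,  0.072,  0.07 , -0.059,  0.015]), 'tau': array([  0.   , -58.34 ,   1.049, -25.91 ,   0.012,   0.01 ,  -0.   ]), 'eef_pos': array([ 209.051, -614.812,  252.384]), 'ee_rot': array([[ 0.947,  0.322, -0.001],
       [ 0.322, -0.947,  0.002],
       [-0.   , -0.002, -1.   ]]), 'force': array([-0.031,  0.223, -0.703]), 'ft_torque': array([ 0.012, -0.022,  0.021]), 'finger_force': 0.0, 'grip_width': 85.61980866422013}
{'fov_y': 42.54461960591785, 'cx': 320.54240707068715, 'cy': 198.01857472531321, 'k1': -0.06394729204837583, 'rvec': array([ 1.079, -2.291,  1.15 ]), 'tvec': array([ 359.392,  369.269, 1501.462])}
{'fov_y': 56.81742652766082, 'cx': 317.52165489473606, 'cy': 198.2270920967948, 'k1': -0.04585734855379713, 'rvec': array([ 2.199, -2.135,  0.142]), 'tvec': array([  -5.42 ,  526.883, 1154.856])}
```

View pics/side1.png

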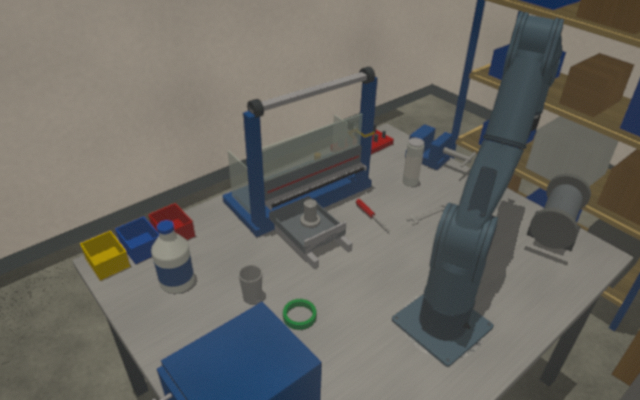

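View pics/top1.png

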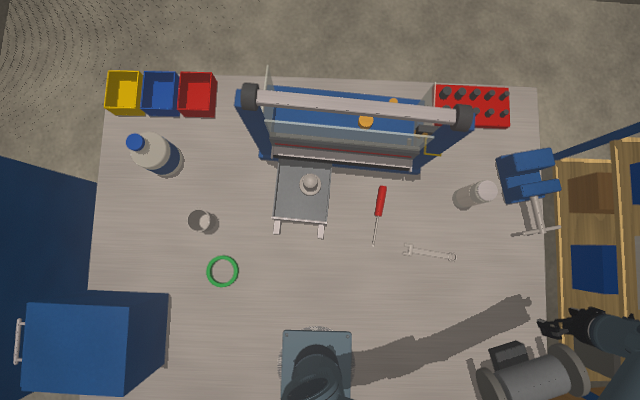

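Run:
```python
import cv2
a=cv2.imread('pics/top1.png')[70:260,230:490]; cv2.imwrite('pics/c1.png',cv2.resize(a,None,fx=3,fy=3,interpolation=cv2.INTER_CUBIC))
a=cv2.imread('pics/side1.png')[60:270,220:420]; cv2.imwrite('pics/c2.png',cv2.resize(a,None,fx=2.8,fy=2.8,interpolation=cv2.INTER_CUBIC))
```

```text
(no output)
```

View pics/c1.png

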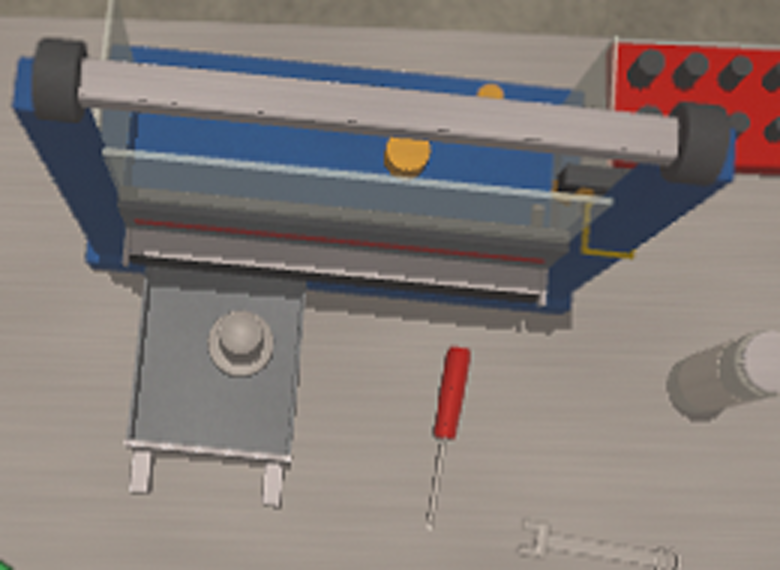

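View pics/c2.png

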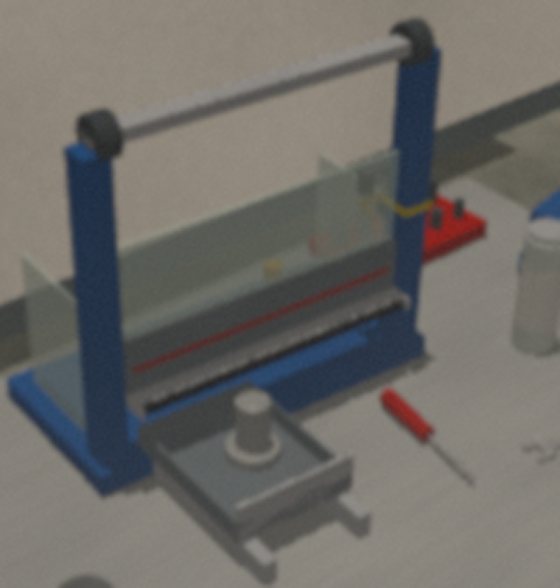

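Run:
```python
from h import *
np.set_printoptions(precision=1,suppress=True)
t=[(132,262),(335,281),(538,299),(135,222),(340,241),(543,261),(127,444),(210,452),(290,460),(587,253),(610,255),(630,256),(237,325),(455,350),(447,435),(430,525)]
for q,w in zip(t,world('top1',[(230+x/3,70+y/3) for x,y in t])): print('t',q,w)
t=[(148,407),(275,357),(400,305),(135,370),(388,270),(405,211),(420,211),(345,470),(240,515),(253,398),(385,400),(470,483)]
for q,w in zip(t,world('side1',[(220+x/2.8,60+y/2.8) for x,y in t])): print('s',q,w)
```

```text
t (132, 262) [636.  145.5 119.2]
t (335, 281) [622.1 -57.9 123.8]
t (538, 299) [ 610.5 -261.7  124.1]
t (135, 222) [667.6 140.3 155.4]
t (340, 241) [653.  -59.  163.5]
t (543, 261) [ 640.8 -257.2  160.2]
t (127, 444) [455.4 145.6  91.3]
t (210, 452) [450.   61.9  89.2]
t (290, 460) [445.7 -20.   62.4]
t (587, 253) [ 628.8 -274.   246. ]
t (610, 255) [ 627.8 -294.9  245.7]
t (630, 256) [ 686.6 -396.     8.6]
t (237, 325) [574.2  38.3 126.2]
t (455, 350) [ 572.  -197.5   22.9]
t (447, 435) [ 479.2 -189.3   24.8]
t (430, 525) [ 382.8 -174.    13.3]
s (148, 407) [639.7 144.9 121.6]
s (275, 357) [626.4 -44.2 117.9]
s (400, 305) [ 612.4 -251.2  118.2]
s (135, 370) [667.7 142.3 159.8]
s (388, 270) [ 640.5 -252.1  159.4]
s (405, 211) [ 633.2 -267.9  247.9]
s (420, 211) [ 627.3 -290.1  242.6]
s (345, 470) [443.9  -1.9  73.4]
s (240, 515) [455.6 150.4  79.5]
s (253, 398) [569.8  38.3 126. ]
s (385, 400) [ 564.5 -187.    17. ]
s (470, 483) [ 386.  -167.8    1.3]
```

{"method": "carry_out", "body": {"deltas": [[1,0.03,-0.01,-0.01,0,0.1,0],[1,0.06,-0.02,-0.02,0,0.25,0],[1,0.09,-0.035,-0.03,0,0.4,0],[1,0.12,-0.05,-0.03,0,0.5,0],[1,0.15,-0.06,-0.03,0,0.6,0],[1,0.15,-0.06,-0.03,0,0.6,0]], "newtons": 60}}

```text
time: 0.85
eef_pos: [331.7, -508.9, 282.1]
ee_rot: [[0.782, 0.323, 0.534], [0.265, -0.946, 0.185], [0.565, -0.003, -0.825]]
force: [-0.7, -0.4, -0.2]
grip_width: -0.1
finger_force: 0.0
```

```bash
cat >> h.py <<'E'
np.set_printoptions(precision=3,suppress=True)
def st():
    s=robot.get_state()
    for k in('time','joints','eef_pos','ee_rot','force','grip_width'): print(k,s[k])
E
python3 -c "from h import *;st()"
```

```text
time 0.85
joints [ 81.604  27.539 -16.311  98.156 -32.415  57.372  14.307]
eef_pos [ 331.738 -508.889  282.146]
ee_rot [[ 0.782  0.323  0.534]
 [ 0.265 -0.946  0.185]
 [ 0.565 -0.003 -0.825]]
force [-0.729 -0.402 -0.246]
grip_width -0.0811636207345645
```

```bash
cat > fit.py <<'E'
from h import *
import itertools
from scipy.spatial.transform import Rotation as Ro
from scipy.optimize import least_squares
Q=np.array([[67.426,30.779,-.254,88.172,.151,61.153,-4.08],[81.604,27.539,-16.311,98.156,-32.415,57.372,14.307]])
R=[np.array([[.947,.322,-.001],[.322,-.947,.002],[0,-.002,-1]]),np.array([[.782,.323,.534],[.265,-.946,.185],[.565,-.003,-.825]])]
P=np.array([[209.051,-614.812,252.384],[331.738,-508.889,282.146]])
def chain(q,s,c,L=None):
    q=np.radians(q)*s; T=np.eye(3)
    fr=[T]
    for i,a in enumerate('zyzyzyz'):
        ang=q[i]+(c[0] if i==0 else c[1] if i==6 else 0)
        T=T@Ro.from_euler(a,ang).as_matrix(); fr.append(T)
    return fr
if __name__=='__main__':
  res=[]
  for s in itertools.product([1],[1],[1,-1],[1],[1,-1],[1],[1,-1]):
   for c0 in(0,1.5,3,4.5):
    f=lambda c:np.concatenate([(chain(q,s,c)[7]-r).ravel() for q,r in zip(Q,R)])
    o=least_squares(f,[c0,c0]); res.append((o.cost,s,o.x))
  res.sort(key=lambda r:r[0]); 
  for r in res[:4]: print(r)
  _,s,c=res[0]
  # position linear in lengths: d1*z0, L1*z(2), a*x(3), b*x(4)', L2*z(4), e*x(6), Lt*z7
  A=[];b=[]
  for q,p in zip(Q,P):
    F=chain(q,s,c)
    A.append(np.c_[F[0][:,2],F[2][:,2],F[4][:,2],F[7][:,2]]);b.append(p)
  A=np.vstack(A);b=np.hstack(b);x=np.linalg.lstsq(A,b,rcond=None)[0];print(x,A@x-b)
E
python3 fit.py
```

```text
(np.float64(1.5767184042513925e-05), (1, 1, 1, 1, 1, 1, 1), array([ 0.667, -1.56 ]))
(np.float64(1.576718404251406e-05), (1, 1, 1, 1, 1, 1, 1), array([ 0.667, -1.56 ]))
(np.float64(1.5767184042514244e-05), (1, 1, 1, 1, 1, 1, 1), array([6.95 , 4.723]))
(np.float64(1.5767184042514837e-05), (1, 1, 1, 1, 1, 1, 1), array([6.95 , 4.723]))
[1051.879 -850.816 -245.711  187.152] [-34.863 -12.171   0.304  -0.792   2.542  -0.304]
```

```bash
cat > fit2.py <<'E'
from fit import *
for s in itertools.product([1,-1],[1],[1,-1],[1],[1,-1],[1],[1,-1]):
   best=[]
   for c0 in(0,1.5,3,4.5):
    for c1 in (0,1.5,3,4.5):
     f=lambda c:np.concatenate([(chain(q,s,c)[7]-r).ravel() for q,r in zip(Q,R)])
     o=least_squares(f,[c0,c1]); best.append((o.cost,*np.degrees(o.x)%360))
   best.sort(); print(s,np.array(best[0]))
E
python3 fit2.py
python3 - <<'E'
from h import *
save('top','t2');save('side','s2')
a=cv2.imread('pics/t2.png');b=cv2.imread('pics/s2.png')
cv2.imwrite('pics/m2.png',np.vstack([cv2.resize(a[60:],(480,255)),cv2.resize(b,(480,300))]))
E
```

```text
(1, 1, 1, 1, 1, 1, 1) [  0.     38.197 270.629]
(1, 1, 1, 1, 1, 1, -1) [  0.195  47.819 289.619]
(1, 1, 1, 1, -1, 1, 1) [  0.265 219.032  73.866]
(1, 1, 1, 1, -1, 1, -1) [  0.067 228.556  92.967]
(1, 1, -1, 1, 1, 1, 1) [  0.185  13.766 260.318]
(1, 1, -1, 1, 1, 1, -1) [  0.675  23.318 279.373]
(1, 1, -1, 1, -1, 1, 1) [  0.01  194.599  63.59 ]
(1, 1, -1, 1, -1, 1, -1) [  0.116 204.216  82.585]
(-1, 1, 1, 1, 1, 1, 1) [  0.116 193.988 278.048]
(-1, 1, 1, 1, 1, 1, -1) [  0.01  203.606 297.043]
(-1, 1, 1, 1, -1, 1, 1) [ 0.675 14.874 81.247]
(-1, 1, 1, 1, -1, 1, -1) [  0.185  24.429 100.306]
(-1, 1, -1, 1, 1, 1, 1) [  0.067 169.645 267.662]
(-1, 1, -1, 1, 1, 1, -1) [  0.264 179.155 286.75 ]
(-1, 1, -1, 1, -1, 1, 1) [  0.195 350.385  71.013]
(-1, 1, -1, 1, -1, 1, -1) [ 0.     0.007 90.003]
```

View pics/m2.png

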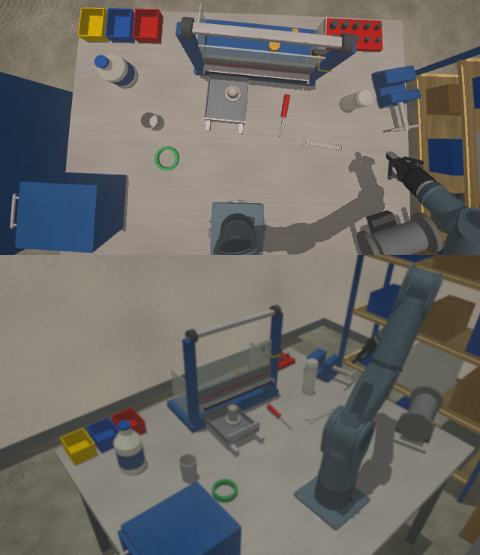

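```bash
cat > kin.py <<'E'
from fit import *
S=np.array([-1,1,-1,1,-1,1,-1]);C=np.radians([0,90])
def cols(q):
    F=chain(q,S,C); return np.c_[F[0][:,2],F[2][:,2],F[4][:,2],F[7][:,2],F[2][:,0],F[6][:,0]]
def fitL(n=4):
    A=np.vstack([cols(q)[:,:n] for q in Q]);b=P.ravel();x=np.linalg.lstsq(A,b,rcond=None)[0];return x,A@x-b
if __name__=='__main__':
    print(fitL(4)); print(fitL(5));print(fitL(6))
    w=world('t2',[(530,375),(500,375),(480,380),(510,352),(555,350),(475,195),(560,325)]);print(w)
E
python3 kin.py
```

```text
(array([179.353, 608.325, 384.7  , 264.407]), array([41.049, 17.625, -1.012, -0.143, -0.538,  1.012]))
(array([161.504, 623.531, 385.461, 263.899,  -9.262]), array([41.24 , 17.173, -0.918, -0.291, -0.017,  0.918]))
(array([ 14906.919,  -9522.321,  32906.658, -17718.856,  16280.295,
        37293.145]), array([-0.,  0.,  0.,  0.,  0.,  0.]))
[[  31.75  -597.167  159.61 ]
 [  22.559 -524.27   132.27 ]
 [  -7.748 -486.636   85.987]
 [  64.45  -597.606   51.863]
 [  84.998 -708.762  103.995]
 [ 532.955 -438.546  174.092]
 [ 225.388 -506.213  427.952]]
```

{"method": "carry_out", "body": {"deltas": [[1,0.03,-0.025,0.015,0,-0.1,0],[1,0.06,-0.05,0.03,0.1,-0.2,0],[1,0.09,-0.08,0.045,0.2,-0.3,0],[1,0.13,-0.11,0.065,0.2,-0.3,0],[1,0.13,-0.11,0.065,0.2,-0.3,0]]}}

```text
time: 1.58
eef_pos: [436.6, -356.2, 304.6]
ee_rot: [[0.891, 0.405, 0.207], [0.343, -0.897, 0.278], [0.299, -0.176, -0.938]]
force: [-0.7, -0.7, 0.5]
grip_width: 0.0
finger_force: 0.0
```

Run:
```python
from h import *
s=robot.get_state(); np.savez('p3.npz',q=s['joints'],p=s['eef_pos'],R=s['ee_rot'])
print(s['joints'],s['eef_pos'],s['ee_rot'])
from kin import *
QQ=[*Q,s['joints']];PP=np.r_[P.ravel(),s['eef_pos']]
F=chain(s['joints'],S,C); print(F[7]-s['ee_rot'])
import itertools
def allc(q):
    F=chain(q,S,C);return np.c_[F[0][:,2],F[2][:,2],F[4][:,2],F[7][:,2],F[2][:,1],F[4][:,1],F[6][:,1],F[2][:,0],F[4][:,0],F[6][:,0]]
for n in ([],[4],[5],[6],[7],[8],[9],[4,5],[5,6],[4,6],[3,9],[8,9],[5,9],[4,9],[7,8],[4,8]):
    i=[0,1,2,3]+[k for k in n if k>3]
    A=np.vstack([allc(q)[:,i] for q in QQ]);x=np.linalg.lstsq(A,PP,rcond=None)[0];print(i,x,np.abs(A@x-PP).max())
```

```text
[ 57.058  22.689 -15.043  96.708 -16.013  64.479 -16.949] [ 436.576 -356.204  304.57 ] [[ 0.891  0.405  0.207]
 [ 0.343 -0.897  0.278]
 [ 0.299 -0.176 -0.938]]
[[ 0.  0. -0.]
 [-0.  0.  0.]
 [ 0. -0.  0.]]
[0, 1, 2, 3] [180.272 595.372 394.043 249.268] 41.69195423458936
[0, 1, 2, 3, 4] [364.785 484.954 459.956 306.539 -44.877] 2.342767167995248
[0, 1, 2, 3, 5] [327.712 527.587 429.42  320.603 -44.364] 2.926847895936021
[0, 1, 2, 3, 6] [269.052 587.5   404.805 319.136 -40.573] 6.4511528966164065
[0, 1, 2, 3, 7] [242.064 552.581 364.511 266.2    51.104] 40.08741670769464
[0, 1, 2, 3, 8] [172.09  589.437 388.247 251.71  -14.94 ] 41.32796822045813
[0, 1, 2, 3, 9] [164.972 610.686 450.442 220.896  56.43 ] 41.96978960528705
[0, 1, 2, 3, 4, 5] [349.231 503.527 446.563 313.299 -24.844 -20.104] 0.05428957400047807
[0, 1, 2, 3, 5, 6] [319.52  537.382 425.525 321.566 -37.011  -7.425] 1.7208200127341229
[0, 1, 2, 3, 4, 6] [369.081 480.012 462.588 305.656 -47.053   2.125] 2.254467020080881
[0, 1, 2, 3, 9] [164.972 610.686 450.442 220.896  56.43 ] 41.96978960528705
[0, 1, 2, 3, 8, 9] [140.997 599.938 450.372 219.768 -36.75   70.624] 41.144326774110425
[0, 1, 2, 3, 5, 9] [322.608 532.487 446.726 311.665 -44.249  17.408] 2.4255160448153674
[0, 1, 2, 3, 4, 9] [369.007 480.987 446.997 313.373 -45.034 -13.196] 1.8636214895734042
[0, 1, 2, 3, 7, 8] [251.132 554.92  367.388 265.204  53.577  11.1  ] 40.28021451119844
[0, 1, 2, 3, 4, 8] [346.879 471.23  447.077 312.223 -45.012 -33.71 ] 0.26780865732916936
```

```bash
cat > ik.py <<'E'
from fit import *
S=np.array([-1,1,-1,1,-1,1,-1]);C=np.radians([0,90])
lo=np.array([-154.64,-21.42,-72.66,13.99,-74.86,10.95,-158.01]);hi=np.array([154.64,123.67,72.17,137.28,254.86,109.41,158.01])
D=[349.2,503.5,446.6,313.3,-24.84,-20.1]
def fk(q):
    F=chain(q,S,C)
    w=D[0]*F[0][:,2]+D[4]*F[2][:,1]+D[1]*F[2][:,2]+D[5]*F[4][:,1]+D[2]*F[4][:,2]
    e=D[0]*F[0][:,2]+D[4]*F[2][:,1]+D[1]*F[2][:,2]
    return w+D[3]*F[7][:,2],F[7],w,e
YAW=np.radians(-3.65); BX=np.array([np.cos(YAW),np.sin(YAW),0]);BY=np.array([-BX[1],BX[0],0])
def rot(psi,th,flip=1,roll=0):
    # tool z: azimuth psi rel booth x, tilted th below horizontal; tool x up
    a=YAW+np.radians(psi);t=np.radians(th)
    z=np.array([np.cos(a)*np.cos(t),np.sin(a)*np.cos(t),-np.sin(t)])
    y=np.array([-np.sin(a),np.cos(a),0])*(-flip); x=np.cross(y,z)
    return np.c_[x,y,z]@Ro.from_euler('z',roll,degrees=True).as_matrix()
def solve(p,R,q0,w=.0005):
    f=lambda q:np.r_[(fk(q)[0]-p)/100,(fk(q)[1]-R).ravel(),w*(q-(lo+hi)/2)/50]
    o=least_squares(f,np.clip(q0,lo+1,hi-1),bounds=(lo,hi));q=o.x
    return q,np.linalg.norm(fk(q)[0]-p),np.abs(fk(q)[1]-R).max(),min((q-lo).min(),(hi-q).min())
E
cat > srch.py <<'E'
from ik import *
q0=np.load('p3.npz')['q']; seeds=[q0,np.array([20,40,0,110,120,60,0.]),np.array([20,40,-40,110,-60,60,0.]),np.array([0,50,30,120,180,90,90.])]
lip=np.array([618.5,-157,0])
for th in (0,15,30,45):
  for psi in (-40,-20,0,20,40):
    best=None
    for fl in(1,-1):
      for s in seeds:
        m=[];q=s
        for z in (85,150,215):
          R=rot(psi,th,fl); p=lip-R[:,2]*5; p[2]=z
          q,e,r,mg=solve(p,R,q); m.append((e,r,mg,q,fk(q)[2][2]))
        if max(a[0] for a in m)<1.5 and max(a[1] for a in m)<.02:
          mg=min(a[2] for a in m)
          if best is None or mg>best[0]: best=(mg,fl,m[0][3],m[2][3],m[0][4])
    if best: print(th,psi,'mg %.1f fl %d wz %.0f'%(best[0],best[1],best[4]),best[2].round(0),best[3].round(0))
E
python3 srch.py
```

```text
0 -40 mg 7.4 fl 1 wz 85 [-35.  74.  19. 122. 112.  78.  70.] [-35.  56.  21. 130. 116.  76.  79.]
0 -20 mg 0.0 fl -1 wz 85 [  1.  72.  -4. 128. 155. 109. -95.] [ 15.  54. -19. 136. 160. 103. -78.]
0 0 mg 1.3 fl -1 wz 85 [ 24.  72.  -7. 128. 199. 106. -78.] [ 31.  53. -16. 136. 198.  94. -76.]
0 20 mg 7.4 fl -1 wz 85 [ 25.  70.   7. 121. 225. 102. -87.] [ 31.  52.   1. 128. 228.  90. -90.]
0 40 mg 0.0 fl 1 wz 85 [ 19.  73.  23. 108. 241. 109.  80.] [ 15.  59.  30. 116. 242. 109.  72.]
15 -40 mg 7.7 fl -1 wz 166 [  2.  60. -18. 125. 128.  90. -83.] [  2.  41. -19. 130. 121.  79. -74.]
15 -20 mg 0.0 fl -1 wz 166 [ 20.  62. -23. 132. 162.  92. -74.] [ 23.  42. -28. 137. 154.  78. -71.]
15 0 mg 0.6 fl -1 wz 166 [ 37.  62. -21. 132. 196.  80. -68.] [ 47.  44. -35. 137. 190.  65. -67.]
15 20 mg 7.7 fl -1 wz 166 [ 33.  58.  -3. 125. 227.  76. -86.] [ 35.  40.  -5. 130. 230.  65. -96.]
15 40 mg 2.9 fl -1 wz 166 [  17.   64.   25.  113.  245.   93. -104.] [  16.   47.   27.  118.  252.   88. -113.]
30 -40 mg 10.1 fl -1 wz 242 [  9.  50. -23. 125. 124.  70. -72.] [  5.  31. -19. 127. 112.  57. 
[... 234 characters left out ...]
5.  71.  54. 128. 218.  94.  51.] [  5.  33.  27. 129. 238.  58.  60.]
30 40 mg 0.0 fl -1 wz 242 [  12.   55.   28.  115.  251.   76. -112.] [  -3.   48.   50.  118.  255.   86. -126.]
45 -40 mg 14.9 fl -1 wz 307 [ 14.  42. -23. 122. 112.  48. -58.] [  5.  25. -13. 122.  91.  37. -38.]
45 -20 mg 10.4 fl -1 wz 307 [ 34.  45. -38. 127. 136.  46. -48.] [ 25.  23. -26. 126. 117.  26. -39.]
45 0 mg 7.7 fl -1 wz 307 [ 57.  54. -53. 126. 147.  35. -23.] [ 59.  32. -55. 125. 128.  19. -17.]
45 20 mg 0.0 fl 1 wz 307 [ -1.  45.  30. 124. 238.  51.  56.] [-20.  37.  56. 124. 255.  56.  34.]
45 40 mg 0.0 fl -1 wz 307 [  48.   46.  -25.  112.  -75.   25. -131.] [  31.   29.   -3.  112.  -71.   41. -147.]
```

```bash
cat > sim.py <<'E'
from ik import *
from scipy.spatial.transform import Slerp
def jac(q):
    p,R,_,_=fk(q);J=np.zeros((6,7))
    for i in range(7):
        d=np.zeros(7);d[i]=.01;p2,R2,_,_=fk(q+d)
        J[:3,i]=(p2-p)/.01/100;J[3:,i]=Ro.from_matrix(R2@R.T).as_rotvec()/.01
    return J
def follow(q,p1,R1,n=40,nul=0.0):
    p0,R0,_,_=fk(q);sl=Slerp([0,1],Ro.from_matrix([R0,R1]));bad='';tr=[q]
    for k in range(1,n+1):
        pt=p0+(p1-p0)*k/n;Rt=sl(k/n).as_matrix()
        for _ in range(3):
            p,R,_,_=fk(q);e=np.r_[(pt-p)/100,Ro.from_matrix(Rt@R.T).as_rotvec()]
            J=jac(q);q=np.clip(q+J.T@np.linalg.solve(J@J.T+1e-9*np.eye(6),e),lo,hi)
        tr.append(q)
    tr=np.array(tr);return q,np.linalg.norm(pt-fk(q)[0]),np.linalg.norm(e[3:]),tr
def rows(R0,p0,p1,R1):  # shift and turn in tool axes
    return R0.T@(p1-p0)/1000,Ro.from_matrix(R0.T@R1).as_rotvec()
if __name__=='__main__':
    q0=np.load('p3.npz')['q'];lip=np.array([618.5,-157,0])
    for th in(20,28):
     for psi in(-40,-30):
      for fl in(1,-1):
       for roll in (0,):
        R=rot(psi,th,fl,roll);z=R[:,2]
        via=lip-z*120;via[2]=230
        q,e,r,tr=follow(q0,via,R)
        p2=lip-z*10;p2[2]=80;q2,e2,r2,t2=follow(q,p2,R)
        p3=p2+[0,0,125];q3,e3,r3,t3=follow(q2,p3,R)
        print(th,psi,fl,'e %.1f %.2f | %.1f %.2f | %.1f %.2f'%(e,r,e2,r2,e3,r3),q.round(0),q2.round(0),q3.round(0),'min',np.minimum(tr-lo,hi-tr).min(0).round(0).astype(int))
E
python3 sim.py
```

```text
20 -40 1 e 379.1 1.16 | 433.7 1.16 | 389.3 1.16 [155. 124. -73. 137. -75.  11. 158.] [155. 124. -73. 137. -75.  11. 158.] [155. 124. -73. 137. -75.  11. 158.] min [0 0 0 0 0 0 0]
20 -40 -1 e 0.0 0.00 | 0.0 0.00 | 0.0 0.00 [-11.  33. -20. 137. 105.  77. -75.] [ -4.  56. -11. 126. 125.  78. -86.] [ -4.  38. -12. 130. 118.  70. -74.] min [98 33 52  0 59 31 82]
20 -30 1 e 359.6 1.12 | 432.4 1.12 | 387.8 1.12 [155. 124. -73. 137. -75.  11. 158.] [155. 124. -73. 137. -75.  11. 158.] [155. 124. -73. 137. -75.  11. 158.] min [0 0 0 0 0 0 0]
20 -30 -1 e 73.1 0.13 | 0.0 0.00 | 0.0 0.00 [ -2.  31. -23. 137. 121.  76. -78.] [  3.  57. -13. 130. 141.  82. -85.] [  4.  37. -15. 135. 134.  69. -76.] min [98 31 50  0 59 24 78]
28 -40 1 e 378.6 1.27 | 433.8 1.27 | 389.5 1.27 [155. 124. -73. 137. -75.  11. 158.] [155. 124. -73. 137. -75.  11. 158.] [155. 124. -73. 137. -75.  11. 158.] min [0 0 0 0 0 0 0]
28 -40 -1 e 0.0 0.00 | 0.0 0.00 | 0.0 0.00 [ -6.  27. -21. 135. 102.  66. -67.] [  0.  51. -14. 126. 124.  68. -79.] [  1.  33. -15. 128. 114.  59. -66.] min [98 34 51  2 59 30 91]
28 -30 1 e 360.3 1.23 | 432.5 1.23 | 388.0 1.23 [155. 124. -73. 137. -75.  11. 158.] [155. 124. -73. 137. -75.  11. 158.] [155. 124. -73. 137. -75.  11. 158.] min [0 0 0 0 0 0 0]
28 -30 -1 e 54.5 0.09 | 0.0 0.00 | 0.0 0.00 [  2.  24. -23. 137. 119.  62. -70.] [  7.  51. -16. 130. 139.  70. -79.] [  8.  32. -17. 133. 130.  56. -69.] min [98 32 49  0 59 23 88]
```

Run:
```python
from sim import *
s=robot.get_state();q0=s['joints'];lip=np.array([618.5,-157,0])
R=rot(-40,25,-1);z=R[:,2];via=lip-z*95;via[2]=190
q,e,r,tr=follow(q0,via,R,60)
print(e,r,q.round(0),np.minimum(tr-lo,hi-tr).min(0).round(0)); print(via,rows(s['ee_rot'],s['eef_pos'],via,R))
for k in range(0,61,10): print(fk(tr[k])[2].round(0),fk(tr[k])[0].round(0),tr[k].round(0))
print(world('top1',[(203,222),(475,195)]))
```

```text
7.667777451777607e-09 1.0552443885684761e-07 [-10.  35. -15. 135. 110.  69. -76.] [98. 36. 55.  2. 59. 28. 82.]
[556.201 -97.57  190.   ] (array([ 0.161, -0.163,  0.204]), array([-0.967, -1.085, -1.891]))
[ 372. -443.  598.] [ 437. -356.  305.] [ 57.  23. -15.  97. -16.  64. -17.]
[ 412. -329.  595.] [ 457. -313.  285.] [ 48.  18. -17. 104.  -2.  53. -17.]
[ 432. -211.  571.] [ 477. -270.  266.] [ 36.  15. -17. 112.  17.  44. -25.]
[ 431. -100.  526.] [ 496. -227.  247.] [ 21.  15. -16. 120.  44.  39. -42.]
[413.  -7. 465.] [ 516. -184.  228.] [  8.  18. -15. 126.  73.  43. -62.]
[384.  60. 395.] [ 536. -141.  209.] [ -2.  26. -16. 131.  94.  55. -73.]
[351.  98. 322.] [556. -98. 190.] [-10.  35. -15. 135. 110.  69. -76.]
[[ 440.689  380.168    4.656]
 [ 533.416 -440.013  170.81 ]]
```

{"method": "carry_out", "body": {"deltas": [[1,0.009,-0.009,0.0113,-0.054,-0.06,-0.105],[1,0.018,-0.018,0.0227,-0.107,-0.121,-0.21],[1,0.027,-0.027,0.034,-0.161,-0.181,-0.315],[1,0.036,-0.036,0.0453,-0.215,-0.241,-0.42],[1,0.045,-0.045,0.0567,-0.269,-0.301,-0.525],[1,0.054,-0.054,0.068,-0.322,-0.362,-0.63],[1,0.063,-0.063,0.0793,-0.376,-0.422,-0.735],[1,0.072,-0.072,0.0907,-0.43,-0.482,-0.84],[1,0.081,-0.082,0.102,-0.484,-0.543,-0.946],[1,0.089,-0.091,0.1133,-0.537,-0.603,-1.051],[1,0.098,-0.1,0.1247,-0.591,-0.663,-1.156],[1,0.107,-0.109,0.136,-0.645,-0.723,-1.261],[1,0.116,-0.118,0.1473,-0.698,-0.784,-1.366],[1,0.125,-0.127,0.1587,-0.752,-0.844,-1.471],[1,0.134,-0.136,0.17,-0.806,-0.904,-1.576],[1,0.143,-0.145,0.1813,-0.86,-0.964,-1.681],[1,0.152,-0.154,0.1927,-0.913,-1.025,-1.786],[1,0.161,-0.163,0.204,-0.967,-1.085,-1.891],[1,0.161,-0.163,0.204,-0.967,-1.085,-1.891]]}}

```text
time: 3.95
eef_pos: [554.9, -102.3, 187.7]
ee_rot: [[-0.307, 0.696, 0.649], [0.295, 0.718, -0.63], [-0.905, -0.002, -0.425]]
force: [-0.4, 0.4, -0.3]
grip_width: -0.1
finger_force: 0.0
```

Run:
```python
from sim import *
s=robot.get_state();st()
lip=np.array([618.5,-157,0]);R=rot(-40,25,-1);z=R[:,2];print(R)
p1=lip-z*95;p1[2]=82
p2=lip-z*8;p2[2]=82
print(rows(s['ee_rot'],s['eef_pos'],p1,R),rows(s['ee_rot'],s['eef_pos'],p2,R))
for n in('wrist',): save(n,'w3')
print(robot.get_state()['time'])
```

```text
time 3.95
joints [-10.611  35.557 -13.385 135.098 109.635  68.233 -76.546]
eef_pos [ 554.92  -102.269  187.66 ]
ee_rot [[-0.307  0.696  0.649]
 [ 0.295  0.718 -0.63 ]
 [-0.905 -0.002 -0.425]]
force [-0.368  0.428 -0.281]
grip_width -0.05233620636494882
[[-0.306  0.69   0.656]
 [ 0.292  0.724 -0.626]
 [-0.906  0.    -0.423]]
(array([0.097, 0.004, 0.043]), array([-0.008, -0.003, -0.002])) (array([0.063, 0.005, 0.114]), array([-0.008, -0.003, -0.002]))
4.0
```

View pics/w3.png

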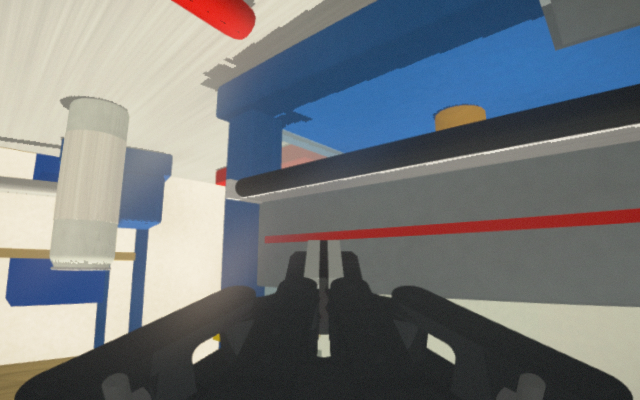

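```bash
cat > pl.py <<'E'
from sim import *
s=robot.get_state();q0=s['joints'];lip=np.array([618.5,-157,80])
for psi in(-35,-30,-25):
  for th in (20,25,30):
    R=rot(psi,th,-1,-90);z=R[:,2];p1=lip-z*80;p2=lip-z*10
    q=q0;o=[]
    for p in(p1,p2,p2+[0,0,125]):
        q,e,r,tr=follow(q,p,R,30);o.append('%.1f %.2f mg %.1f'%(e,r,np.minimum(tr-lo,hi-tr).min()))
    print(psi,th,o,q.round(0))
    if len(__import__('sys').argv)>1 and (psi,th)==(-30,25): print(rows(s['ee_rot'],s['eef_pos'],p1,R),R.T@(p2-p1))
E
python3 pl.py 1; python3 -c "
from h import *
m=robot.camera_model('wrist');R,_=cv2.Rodrigues(m['rvec']);s=robot.get_state();print(s['ee_rot'].T@(-R.T@m['tvec'].ravel()-s['eef_pos']))"
```

```text
-35 20 ['0.0 0.00 mg 1.2', '0.0 0.00 mg 1.2', '0.0 0.00 mg 3.6'] [-21.  37.  11. 134. 127.  59.   4.]
-35 25 ['0.0 0.00 mg 0.9', '0.0 0.00 mg 0.9', '0.0 0.00 mg 4.5'] [-19.  33.  10. 133. 125.  52.   9.]
-35 30 ['0.0 0.00 mg 0.8', '0.0 0.00 mg 1.3', '0.0 0.00 mg 5.9'] [-18.  30.  10. 131. 122.  44.  15.]
-30 20 ['17.5 0.03 mg 0.0', '0.0 0.00 mg 0.0', '0.0 0.00 mg 1.3'] [-20.  37.  14. 136. 137.  59.  -1.]
-30 25 ['20.7 0.03 mg 0.0', '0.0 0.00 mg 0.0', '0.0 0.00 mg 2.3'] [-18.  33.  12. 135. 135.  51.   5.]
(array([ 0.062, -0.008,  0.043]), array([-0.131, -0.135, -1.645])) [-0. -0. 70.]
-30 30 ['15.7 0.02 mg 0.0', '0.0 0.00 mg 0.0', '0.0 0.00 mg 3.8'] [-16.  29.  12. 133. 133.  43.  10.]
-25 20 ['42.5 0.08 mg 0.0', '0.0 0.00 mg 0.0', '7.0 0.01 mg 0.0'] [-18.  37.  15. 137. 146.  60.  -4.]
-25 25 ['46.4 0.08 mg 0.0', '0.0 0.00 mg 0.0', '0.0 0.00 mg 0.6'] [-15.  32.  13. 137. 146.  52.   1.]
-25 30 ['41.1 0.06 mg 0.0', '0.0 0.00 mg 0.0', '0.0 0.00 mg 2.2'] [-13.  29.  12. 135. 144.  43.   6.]
[  67.516    0.207 -118.477]
```

```bash
sed -i 's/(-30,25)/(-35,25)/' pl.py; python3 pl.py 1 | grep -A2 array
```

```text
(array([ 0.063, -0.001,  0.042]), array([-0.068, -0.072, -1.611])) [ 0.  0. 70.]
-35 30 ['0.0 0.00 mg 0.8', '0.0 0.00 mg 1.3', '0.0 0.00 mg 5.9'] [-18.  30.  10. 131. 122.  44.  15.]
-30 20 ['17.5 0.03 mg 0.0', '0.0 0.00 mg 0.0', '0.0 0.00 mg 1.3'] [-20.  37.  14. 136. 137.  59.  -1.]
```

{"method": "carry_out", "body": {"deltas": [[1,0.006,0,0,-0.006,-0.007,-0.15],[1,0.012,0,0,-0.013,-0.014,-0.3],[1,0.018,0,0,-0.019,-0.02,-0.45],[1,0.024,0,0,-0.026,-0.027,-0.6],[1,0.03,0,0,-0.032,-0.034,-0.75],[1,0.037,0,0.005,-0.038,-0.041,-0.9],[1,0.044,0,0.01,-0.045,-0.048,-1.05],[1,0.05,0,0.016,-0.051,-0.054,-1.2],[1,0.056,0,0.023,-0.057,-0.061,-1.35],[1,0.06,-0.001,0.032,-0.063,-0.067,-1.5],[1,0.063,-0.001,0.042,-0.068,-0.072,-1.611],[1,0.063,-0.001,0.042,-0.068,-0.072,-1.611],[1,0.063,-0.001,0.042,-0.068,-0.072,-1.611]]}}

```text
time: 5.62
eef_pos: [562.2, -111.5, 114.6]
ee_rot: [[-0.625, -0.328, 0.709], [-0.781, 0.265, -0.566], [-0.003, -0.907, -0.422]]
force: [-0.8, -0.5, -0.1]
grip_width: -0.3
finger_force: 0.0
```

Run:
```python
from sim import *
s=robot.get_state();st();lip=np.array([618.5,-157,80]);R=rot(-35,25,-1,-90);z=R[:,2]
print(rows(s['ee_rot'],s['eef_pos'],lip-z*10,R))
save('wrist','w4');save('side','s4')
a=cv2.imread('pics/s4.png')[90:290,200:450];b=cv2.imread('pics/w4.png')
cv2.imwrite('pics/m4.png',np.vstack([cv2.resize(a,(375,300)),cv2.resize(b,(480,300))[:,:375]]) if 0 else np.hstack([cv2.resize(a,(375,300)),cv2.resize(b,(425,300))]))
```

```text
time 5.625
joints [-14.194  46.969  -4.589 136.067 124.215  69.486  -0.763]
eef_pos [ 562.169 -111.526  114.587]
ee_rot [[-0.625 -0.328  0.709]
 [-0.781  0.265 -0.566]
 [-0.003 -0.907 -0.422]]
force [-0.765 -0.52  -0.058]
grip_width -0.33049761485749135
(array([0.   , 0.001, 0.07 ]), array([-0.001,  0.001, -0.002]))
```

View pics/m4.png

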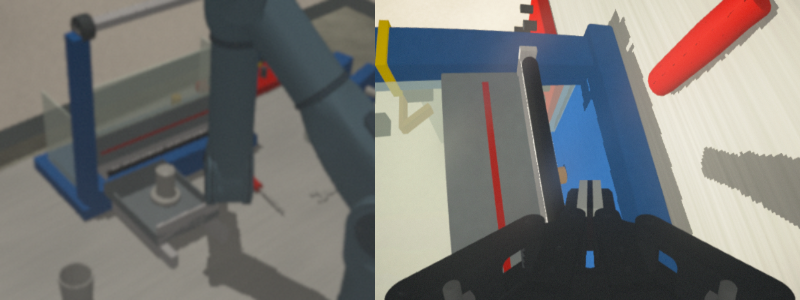

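{"method": "carry_out", "body": {"deltas": [[1,0,0,0.012,0,0,0],[1,0,0,0.024,0,0,0],[1,0,0,0.036,0,0,0],[1,0,0,0.048,0,0,0],[1,0,0.001,0.06,0,0,0],[1,0,0.001,0.07,0,0,0],[1,0,0.001,0.07,0,0,0]]}}

```text
time: 6.6
eef_pos: [611.3, -151.0, 83.0]
ee_rot: [[-0.623, -0.331, 0.708], [-0.782, 0.263, -0.565], [0.001, -0.906, -0.422]]
force: [-0.0, -0.8, 0.2]
grip_width: -0.2
finger_force: 0.0
```

Run:
```python
from h import *
st();save('wrist','w5');R=robot.get_state()['ee_rot'];print('up in tool',R.T@[0,0,1],'bx in tool',R.T@[.998,-.0637,0],R.T@[0.0637,.998,0])
```

```text
time 6.6
joints [ -9.3    51.613  -1.231 129.346 131.369  66.37   -0.024]
eef_pos [ 611.343 -150.958   83.015]
ee_rot [[-0.623 -0.331  0.708]
 [-0.782  0.263 -0.565]
 [ 0.001 -0.906 -0.422]]
force [-0.044 -0.782  0.203]
grip_width -0.21388212572139179
up in tool [ 0.001 -0.906 -0.423] bx in tool [-0.572 -0.347  0.743] [-0.82   0.241 -0.519]
```

View pics/w5.png

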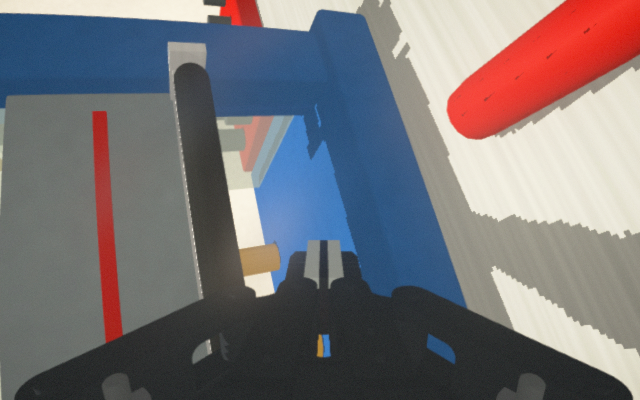

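{"method": "carry_out", "body": {"deltas": [[1,0,-0.0036,-0.0017,0,0,0],[1,0,-0.0072,-0.0034,0,0,0],[1,0,-0.0109,-0.0051,0,0,0],[1,0,-0.0145,-0.0068,0,0,0],[1,0,-0.0181,-0.0085,0,0,0],[1,0,-0.0217,-0.0102,0,0,0],[1,0,-0.0254,-0.0118,0,0,0],[1,0,-0.0272,-0.0127,0,0,0],[1,0,-0.0272,-0.0127,0,0,0]]}}

```text
time: 7.78
eef_pos: [611.3, -150.2, 113.5]
ee_rot: [[-0.623, -0.331, 0.709], [-0.782, 0.263, -0.565], [0.001, -0.906, -0.422]]
force: [-1.1, 0.6, -4.4]
grip_width: -0.0
finger_force: 1.7
```

```bash
cat >> h.py <<'E'
def red(fn):
    p,d,m=save('wrist',fn);p=p.astype(int)
    M=(p[:,:,0]>120)&(p[:,:,1]<70)&(p[:,:,2]<70)&(d>0)
    v,u=np.nonzero(M);i=np.arange(0,len(u),max(1,len(u)//150));w=world(fn,[(u[k],v[k]) for k in i if 1<u[k]<638 and 1<v[k]<398])
    b=(w-[625,-57,0])@[.998,-.0637,0]; k=(b>0)&(b<45)&(w[:,2]>140)   # booth x before sash plane
    print('red z',np.median(w[k,2]),k.sum(),'TCP z',robot.get_state()['eef_pos'][2],robot.get_state()['force'],robot.get_state()['time'])
E
python3 -c "from h import *;red('r1')"
```

```text
red z 171.76820820508425 31 TCP z 113.46497891858563 [-1.222  0.782 -2.091] 7.825
```

{"method": "carry_out", "body": {"deltas": [[1,0,-0.0036,-0.0017,0,0,0],[1,0,-0.0072,-0.0034,0,0,0],[1,0,-0.0109,-0.0051,0,0,0],[1,0,-0.0145,-0.0068,0,0,0],[1,0,-0.0181,-0.0085,0,0,0],[1,0,-0.0217,-0.0102,0,0,0],[1,0,-0.0236,-0.011,0,0,0],[1,0,-0.0236,-0.011,0,0,0]]}}

```text
time: 8.82
eef_pos: [611.4, -150.2, 139.7]
ee_rot: [[-0.623, -0.33, 0.709], [-0.782, 0.262, -0.565], [0.0, -0.907, -0.422]]
force: [-1.2, 1.7, -2.9]
grip_width: -0.2
finger_force: 1.5
```

{"method": "carry_out", "body": {"deltas": [[1,0,-0.0018,-0.0008,0,0,0],[1,0,-0.0036,-0.0017,0,0,0],[1,0,-0.0054,-0.0025,0,0,0],[1,0,-0.0054,-0.0025,0,0,0],[1,0,-0.0054,-0.0025,0,0,0]]}}

```text
time: 9.45
eef_pos: [611.3, -150.3, 145.4]
ee_rot: [[-0.623, -0.331, 0.709], [-0.782, 0.262, -0.565], [0.001, -0.906, -0.422]]
force: [-2.5, 1.1, -2.6]
grip_width: 0.0
finger_force: 1.7
```

{"method": "carry_out", "body": {"deltas": [[1,0,-0.0018,-0.0008,0,0,0],[1,0,-0.0036,-0.0017,0,0,0],[1,0,-0.0054,-0.0025,0,0,0],[1,0,-0.0054,-0.0025,0,0,0],[1,0,-0.0054,-0.0025,0,0,0]]}}

```text
time: 10.07
eef_pos: [611.3, -150.3, 151.4]
ee_rot: [[-0.623, -0.331, 0.709], [-0.782, 0.262, -0.565], [0.001, -0.907, -0.422]]
force: [-1.1, 1.0, -2.7]
grip_width: 0.1
finger_force: 1.7
```

{"method": "carry_out", "body": {"deltas": [[1,0,-0.0018,-0.0008,0,0,0],[1,0,-0.0036,-0.0017,0,0,0],[1,0,-0.0036,-0.0017,0,0,0],[1,0,-0.0036,-0.0017,0,0,0]]}}

```text
time: 10.58
eef_pos: [611.3, -150.3, 155.3]
ee_rot: [[-0.623, -0.331, 0.709], [-0.782, 0.263, -0.565], [0.001, -0.906, -0.422]]
force: [-2.4, 0.8, -2.0]
grip_width: 0.0
finger_force: 1.7
```

{"method": "carry_out", "body": {"deltas": [[1,0,-0.0018,-0.0008,0,0,0],[1,0,-0.0036,-0.0017,0,0,0],[1,0,-0.0036,-0.0017,0,0,0],[1,0,-0.0036,-0.0017,0,0,0]]}}

```text
time: 11.08
eef_pos: [611.2, -150.3, 159.3]
ee_rot: [[-0.623, -0.331, 0.709], [-0.782, 0.263, -0.565], [0.001, -0.906, -0.422]]
force: [-1.5, 1.7, -2.8]
grip_width: -0.4
finger_force: 1.7
```

{"method": "carry_out", "body": {"deltas": [[1,0,-0.0018,-0.0008,0,0,0],[1,0,-0.0036,-0.0017,0,0,0],[1,0,-0.0036,-0.0017,0,0,0],[1,0,-0.0036,-0.0017,0,0,0]]}}

```text
time: 11.58
eef_pos: [610.9, -150.2, 162.9]
ee_rot: [[-0.623, -0.332, 0.709], [-0.782, 0.263, -0.565], [0.001, -0.906, -0.423]]
force: [-3.8, 1.1, -5.1]
grip_width: -0.3
finger_force: 3.0
```

{"method": "carry_out", "body": {"deltas": [[1,0,-0.0018,-0.0008,0,0,0],[1,0,-0.0036,-0.0017,0,0,0],[1,0,-0.0036,-0.0017,0,0,0]]}}

```text
time: 11.95
eef_pos: [611.1, -150.2, 167.3]
ee_rot: [[-0.623, -0.331, 0.709], [-0.782, 0.263, -0.565], [0.001, -0.906, -0.422]]
force: [-4.2, 1.9, -5.0]
grip_width: -0.3
finger_force: 3.1
```

{"method": "carry_out", "body": {"deltas": [[1,0,-0.0018,-0.0008,0,0,0],[1,0,-0.0036,-0.0017,0,0,0],[1,0,-0.0036,-0.0017,0,0,0]]}}

```text
time: 12.32
eef_pos: [611.1, -150.3, 171.4]
ee_rot: [[-0.623, -0.331, 0.709], [-0.782, 0.263, -0.565], [0.001, -0.906, -0.422]]
force: [-3.0, 1.5, -5.3]
grip_width: 0.1
finger_force: 3.0
```

{"method": "carry_out", "body": {"deltas": [[1,0,-0.0018,-0.0008,0,0,0],[1,0,-0.0036,-0.0017,0,0,0],[1,0,-0.0036,-0.0017,0,0,0]]}}

```text
time: 12.7
eef_pos: [611.1, -150.2, 175.3]
ee_rot: [[-0.623, -0.331, 0.709], [-0.782, 0.263, -0.565], [0.001, -0.906, -0.422]]
force: [-2.8, 1.8, -6.2]
grip_width: 0.1
finger_force: 3.2
```

{"method": "carry_out", "body": {"deltas": [[1,0,-0.0018,-0.0008,0,0,0],[1,0,-0.0027,-0.0013,0,0,0],[1,0,-0.0027,-0.0013,0,0,0]]}}

```text
time: 13.08
eef_pos: [611.5, -150.3, 178.7]
ee_rot: [[-0.623, -0.33, 0.709], [-0.782, 0.262, -0.565], [0.0, -0.907, -0.421]]
force: [-3.0, 0.8, -4.3]
grip_width: -0.1
finger_force: 2.6
```

{"method": "carry_out", "body": {"deltas": [[1,0,-0.0018,-0.0008,0,0,0],[1,0,-0.0027,-0.0013,0,0,0],[1,0,-0.0027,-0.0013,0,0,0]]}}

```text
time: 13.45
eef_pos: [611.3, -150.2, 181.6]
ee_rot: [[-0.623, -0.33, 0.709], [-0.782, 0.262, -0.565], [0.0, -0.907, -0.422]]
force: [-3.1, 0.3, -3.5]
grip_width: -0.2
finger_force: 2.0
```

```bash
python3 -c "from h import *;red('r2')"
```

```text
red z 240.19309987189087 65 TCP z 181.54830276397868 [-1.99   1.052 -3.826] 13.5
```

{"method": "carry_out", "body": {"deltas": [[1,0,-0.0018,-0.0008,0,0,0],[1,0,-0.0018,-0.0008,0,0,0],[1,0,-0.0018,-0.0008,0,0,0]]}}

```text
time: 13.88
eef_pos: [611.1, -150.2, 183.1]
ee_rot: [[-0.623, -0.331, 0.709], [-0.782, 0.263, -0.565], [0.001, -0.906, -0.422]]
force: [-2.3, 0.9, -3.6]
grip_width: 0.4
finger_force: 2.2
```

{"method": "carry_out", "body": {"deltas": [[1,0,-0.0018,-0.0008,0,0,0],[1,0,-0.0018,-0.0008,0,0,0],[1,0,-0.0018,-0.0008,0,0,0]]}}

```text
time: 14.25
eef_pos: [611.1, -150.2, 185.1]
ee_rot: [[-0.623, -0.331, 0.709], [-0.782, 0.263, -0.565], [0.001, -0.906, -0.422]]
force: [-3.0, 0.4, -3.4]
grip_width: 0.1
finger_force: 2.4
```

{"method": "carry_out", "body": {"deltas": [[1,0,-0.0014,-0.0006,0,0,0],[1,0,-0.0014,-0.0006,0,0,0],[1,0,-0.0014,-0.0006,0,0,0]]}}

```text
time: 14.62
eef_pos: [611.2, -150.2, 186.6]
ee_rot: [[-0.623, -0.331, 0.709], [-0.782, 0.263, -0.565], [0.001, -0.906, -0.422]]
force: [-2.0, 1.0, -4.4]
grip_width: -0.2
finger_force: 2.4
```

{"method": "carry_out", "body": {"deltas": [[1,0,-0.0014,-0.0006,0,0,0],[1,0,-0.0014,-0.0006,0,0,0],[1,0,-0.0014,-0.0006,0,0,0]]}}

```text
time: 15.0
eef_pos: [611.2, -150.2, 188.1]
ee_rot: [[-0.623, -0.331, 0.709], [-0.782, 0.263, -0.565], [0.001, -0.906, -0.422]]
force: [-2.7, 1.6, -3.7]
grip_width: -0.2
finger_force: 2.4
```

{"method": "carry_out", "body": {"deltas": [[1,0,-0.0009,-0.0004,0,0,0],[1,0,-0.0009,-0.0004,0,0,0],[1,0,-0.0009,-0.0004,0,0,0]]}}

```text
time: 15.38
eef_pos: [611.2, -150.2, 189.1]
ee_rot: [[-0.623, -0.331, 0.709], [-0.782, 0.263, -0.565], [0.001, -0.906, -0.423]]
force: [-2.9, 0.7, -4.1]
grip_width: -0.3
finger_force: 2.4
```

{"method": "carry_out", "body": {"deltas": [[1,0,-0.0009,-0.0004,0,0,0],[1,0,-0.0009,-0.0004,0,0,0],[1,0,-0.0009,-0.0004,0,0,0]]}}

```text
time: 15.75
eef_pos: [611.2, -150.2, 190.0]
ee_rot: [[-0.623, -0.331, 0.709], [-0.782, 0.263, -0.565], [0.001, -0.906, -0.423]]
force: [-2.8, 0.6, -4.1]
grip_width: -0.2
finger_force: 2.5
```

```bash
python3 -c "from h import *;red('r3')"
```

```text
red z 247.76735389364075 68 TCP z 190.0741944489153 [-1.886  1.17  -3.813] 15.8
```

{"method": "carry_out", "body": {"deltas": [[1,0,-0.0009,-0.0004,0,0,0],[1,0,-0.0009,-0.0004,0,0,0],[1,0,-0.0009,-0.0004,0,0,0]]}}

```text
time: 16.18
eef_pos: [611.3, -150.3, 191.2]
ee_rot: [[-0.623, -0.331, 0.709], [-0.782, 0.262, -0.565], [0.001, -0.906, -0.422]]
force: [-1.6, 1.0, -3.7]
grip_width: -0.3
finger_force: 2.1
```

{"method": "carry_out", "body": {"deltas": [[1,0,-0.0007,-0.0003,0,0,0],[1,0,-0.0007,-0.0003,0,0,0],[1,0,-0.0007,-0.0003,0,0,0]]}}

```text
time: 16.55
eef_pos: [611.3, -150.2, 191.9]
ee_rot: [[-0.623, -0.331, 0.709], [-0.782, 0.263, -0.565], [0.001, -0.906, -0.422]]
force: [-1.9, 0.9, -3.1]
grip_width: 0.1
finger_force: 2.0
```

{"method": "carry_out", "body": {"deltas": [[1,0,-0.0009,-0.0004,0,0,0],[1,0,-0.0009,-0.0004,0,0,0],[1,0,-0.0009,-0.0004,0,0,0]]}}

```text
time: 16.92
eef_pos: [611.3, -150.3, 192.8]
ee_rot: [[-0.623, -0.331, 0.709], [-0.782, 0.263, -0.565], [0.001, -0.906, -0.423]]
force: [-1.6, 0.9, -3.0]
grip_width: 0.2
finger_force: 2.1
```

{"method": "carry_out", "body": {"deltas": [[1,0,-0.0007,-0.0003,0,0,0],[1,0,-0.0007,-0.0003,0,0,0],[1,0,-0.0007,-0.0003,0,0,0]]}}

```text
time: 17.3
eef_pos: [611.1, -150.2, 193.3]
ee_rot: [[-0.623, -0.332, 0.709], [-0.782, 0.263, -0.565], [0.001, -0.906, -0.423]]
force: [-2.3, 2.3, -5.1]
grip_width: 0.4
finger_force: 2.8
```

{"method": "carry_out", "body": {"deltas": [[1,0,0.0027,0.0013,0,0,0],[1,0,0.0054,0.0025,0,0,0],[1,0,0.0072,0.0034,0,0,0],[1,0,0.0072,0.0034,0,0,0],[1,0,0.0072,0.0034,0,0,0]]}}

```text
time: 17.92
eef_pos: [611.5, -150.5, 185.9]
ee_rot: [[-0.623, -0.33, 0.709], [-0.782, 0.262, -0.565], [0.001, -0.907, -0.422]]
force: [0.2, 0.4, -0.1]
grip_width: 0.1
finger_force: 0.0
```

```bash
python3 -c "from h import *;red('r4')"
```

```text
red z 248.60094818532747 72 TCP z 185.80432921562854 [-0.423  0.043 -0.037] 17.975
```

{"method": "carry_out", "body": {"deltas": [[1,0,0.006,0.003,0,0,0],[1,0,0.012,0.006,0,0,0],[1,0,0.018,0.0,0,0,0],[1,0,0.018,-0.015,0,0,0],[1,0,0.018,-0.03,0,0,0],[1,0,0.018,-0.05,0,0,0],[1,0,0.018,-0.07,0,0,0],[1,0,0.018,-0.07,0,0,0]]}}

```text
time: 18.98
eef_pos: [555.9, -103.8, 199.4]
ee_rot: [[-0.62, -0.332, 0.711], [-0.785, 0.26, -0.562], [0.002, -0.907, -0.422]]
force: [0.2, 1.1, -2.1]
grip_width: 0.2
finger_force: 0.0
```

```bash
cat > pt.py <<'E'
from sim import *
s=robot.get_state();st();q0=s['joints']
F0=np.array([450,62,76.]);F1=np.array([619,54,76.])
for psi in(-60,-40,-20,0,20):
 for t0,t1 in((60,60),(75,60),(80,55)):
  for fl,roll in((-1,0),(-1,-90),(1,0)):
   A=rot(psi,t0,fl,roll);B=rot(psi,t1,fl,roll)
   a=F0-BX*40-A[:,2]*22;b=F1-BX*8-B[:,2]*22
   hi_=a+[0,0,130];q=q0;o=[]
   ok=1
   for p,R in((hi_,A),(a,A),(b,B)):
     q,e,r,tr=follow(q,p,R,25);mg=np.minimum(tr-lo,hi-tr).min();o.append('%.1f/%.1f'%(e,mg));ok&=e<1 and r<.02
   if ok: print(psi,t0,t1,fl,roll,o,q.round(0))
E
python3 pt.py
```

```text
time 18.975
joints [ 10.338  37.22  -34.602 137.282 118.365  76.969  20.551]
eef_pos [ 555.912 -103.799  199.447]
ee_rot [[-0.62  -0.332  0.711]
 [-0.785  0.26  -0.562]
 [ 0.002 -0.907 -0.422]]
force [ 0.169  1.092 -2.136]
grip_width 0.19599398710003493
-60 60 60 -1 0 ['0.0/-0.0', '0.0/8.4', '0.0/8.4'] [  5.  48. -43. 104.  71.  67. -49.]
-60 60 60 -1 -90 ['0.0/-0.0', '0.0/8.3', '0.0/8.3'] [  5.  48. -42. 104.  71.  66.  41.]
-60 60 60 1 0 ['0.0/-0.0', '0.0/8.2', '0.0/8.2'] [  3.  47. -39. 104.  69.  64. 131.]
-60 75 60 -1 0 ['0.0/-0.0', '0.0/8.6', '0.0/8.6'] [  1.  46. -36. 104.  68.  62. -48.]
-60 75 60 -1 -90 ['0.0/-0.0', '0.0/8.6', '0.0/8.6'] [  1.  46. -37. 104.  68.  63.  42.]
-60 75 60 1 0 ['0.0/-0.0', '0.0/7.8', '0.0/8.5'] [ -0.  45. -34. 104.  67.  61. 132.]
-60 80 55 -1 0 ['0.0/-0.0', '0.0/9.2', '0.0/9.2'] [ -5.  46. -31. 105.  69.  64. -52.]
-60 80 55 -1 -90 ['0.0/-0.0', '0.0/9.2', '0.0/9.2'] [ -4.  46. -32. 105.  70.  64.  38.]
-60 80 55 1 0 ['0.0/-0.0', '0.0/0.3', '0.0/9.1'] [ -6.  45. -30. 105.  68.  63. 128.]
-40 60 60 -1 0 ['0.0/-0.0', '0.0/0.7', '0.0/0.7'] [  9.  45.
[... 463 characters left out ...]
]
-40 80 55 -1 -90 ['0.0/-0.0', '0.0/6.6', '0.0/6.6'] [ -3.  41. -31. 115.  82.  52.  44.]
-20 75 60 -1 0 ['0.0/-0.0', '0.0/1.5', '0.0/1.5'] [  8.  39. -35. 119.  90.  40. -30.]
-20 75 60 -1 -90 ['0.0/-0.0', '0.0/1.4', '0.0/1.4'] [  6.  38. -33. 119.  89.  38.  60.]
-20 80 55 -1 0 ['0.0/-0.0', '0.0/4.6', '0.0/4.6'] [  3.  38. -31. 122.  99.  41. -42.]
-20 80 55 -1 -90 ['0.0/-0.0', '0.0/4.5', '0.0/4.5'] [  1.  38. -29. 122.  99.  40.  48.]
0 80 55 -1 0 ['0.0/-0.0', '0.0/3.3', '0.0/3.3'] [ 14.  38. -35. 126. 119.  31. -35.]
0 80 55 -1 -90 ['0.0/-0.0', '0.0/3.2', '0.0/3.2'] [ 12.  37. -32. 126. 119.  30.  53.]
20 80 55 -1 0 ['0.0/-0.0', '0.0/3.1', '0.0/0.0'] [ 31.  42. -45. 125. 127.  22. -14.]
```

```bash
cat > pt2.py <<'E'
from sim import *
s=robot.get_state()
F0=np.array([450,62,76.]);F1=np.array([619,54,76.])
A=rot(-40,80,-1,0);B=rot(-40,55,-1,0)
a=F0-BX*40-A[:,2]*22;b=F1-BX*8-B[:,2]*22
print('pos',s['eef_pos'],'a',a,'b',b)
for n,p,R in(('hi',a+[0,0,120],A),('a',a,A),('b',b,B)): print(n,*rows(s['ee_rot'],s['eef_pos'],p,R))
E
python3 pt2.py
```

```text
pos [ 555.912 -103.799  199.447] a [407.317  67.183  97.666] b [601.886  63.219  94.021]
hi [-0.042  0.077 -0.21 ] [-0.711  0.802  1.514]
a [-0.042  0.186 -0.159] [-0.711  0.802  1.514]
b [-0.16   0.124 -0.017] [-0.358  0.471  1.592]
```

{"method": "carry_out", "body": {"deltas": [[1,-0.0032,0.0059,-0.0162,-0.055,0.062,0.116],[1,-0.0065,0.0118,-0.0323,-0.109,0.123,0.233],[1,-0.0097,0.0178,-0.0485,-0.164,0.185,0.349],[1,-0.0129,0.0237,-0.0646,-0.219,0.247,0.466],[1,-0.0162,0.0296,-0.0808,-0.273,0.308,0.582],[1,-0.0194,0.0355,-0.0969,-0.328,0.37,0.699],[1,-0.0226,0.0415,-0.1131,-0.383,0.432,0.815],[1,-0.0258,0.0474,-0.1292,-0.438,0.494,0.932],[1,-0.0291,0.0533,-0.1454,-0.492,0.555,1.048],[1,-0.0323,0.0592,-0.1615,-0.547,0.617,1.165],[1,-0.0355,0.0652,-0.1777,-0.602,0.679,1.281],[1,-0.0388,0.0711,-0.1938,-0.656,0.74,1.398],[1,-0.042,0.077,-0.21,-0.711,0.802,1.514],[1,-0.042,0.077,-0.21,-0.711,0.802,1.514],[1,-0.042,0.077,-0.21,-0.711,0.802,1.514]]}}

```text
time: 20.85
eef_pos: [407.4, 65.2, 217.2]
ee_rot: [[-0.712, 0.691, 0.125], [0.68, 0.723, -0.122], [-0.174, -0.002, -0.985]]
force: [0.0, 0.2, 0.9]
grip_width: 0.0
finger_force: 0.0
```

```bash
python3 pt2.py
python3 - <<'E'
from h import *
st();p,d,m=save('top','t5')
w=world('top1',[(272+i,218) for i in range(0)]) if 0 else None
save('side','s5')
cv2.imwrite('pics/m5.png',np.hstack([cv2.resize(cv2.imread('pics/t5.png')[60:260,210:460],(400,320)),cv2.resize(cv2.imread('pics/s5.png')[60:280,200:475],(400,320))]))
E
```

```text
pos [407.405  65.179 217.229] a [407.317  67.183  97.666] b [601.886  63.219  94.021]
hi [ 0.001  0.001 -0.001] [-0.002  0.001 -0.001]
a [0.022 0.002 0.117] [-0.002  0.001 -0.001]
b [-0.118  0.133  0.146] [-0.002 -0.435 -0.   ]
time 20.85
joints [ 31.468  16.76  -60.235 125.599  33.411  47.672  -4.206]
eef_pos [407.405  65.179 217.229]
ee_rot [[-0.712  0.691  0.125]
 [ 0.68   0.723 -0.122]
 [-0.174 -0.002 -0.985]]
force [0.036 0.217 0.852]
grip_width 0.0030634326411659633
```

View pics/m5.png

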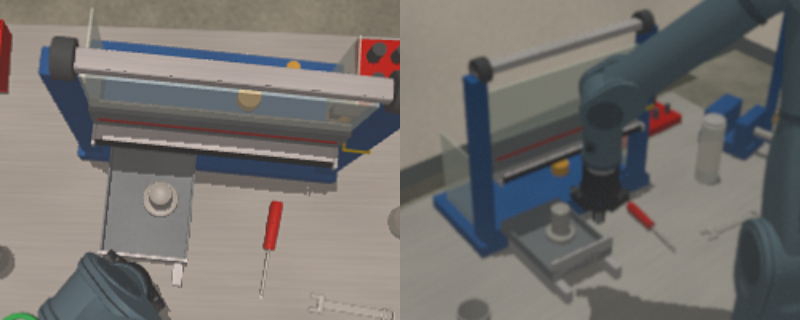

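{"method": "carry_out", "body": {"deltas": [[1,0.004,0,0.025,0,0,0],[1,0.009,0.001,0.05,0,0,0],[1,0.015,0.001,0.08,0,0,0],[1,0.019,0.002,0.105,0,0,0],[1,0.022,0.002,0.117,0,0,0],[1,0.022,0.002,0.117,0,0,0]]}}

```text
time: 21.7
eef_pos: [407.3, 68.3, 97.2]
ee_rot: [[-0.712, 0.691, 0.123], [0.681, 0.723, -0.12], [-0.172, -0.002, -0.985]]
force: [-0.1, -0.3, -0.1]
grip_width: -0.1
finger_force: 0.0
```

```bash
python3 pt2.py|tail -1; python3 -c "from h import *;st()"
```

```text
b [-0.141  0.131  0.028] [-0.002 -0.438 -0.001]
time 21.7
joints [ 16.252  30.499 -45.925 130.603  56.379  37.689 -27.357]
eef_pos [407.338  68.288  97.243]
ee_rot [[-0.712  0.691  0.123]
 [ 0.681  0.723 -0.12 ]
 [-0.172 -0.002 -0.985]]
force [-0.069 -0.332 -0.114]
grip_width -0.05183261576318396
```

{"method": "carry_out", "body": {"deltas": [[1,-0.0085,0.0079,0.0017,0,-0.026,0],[1,-0.0155,0.0144,0.0031,0,-0.048,0],[1,-0.0197,0.0183,0.0039,0,-0.061,0],[1,-0.0226,0.021,0.0045,0,-0.07,0],[1,-0.0254,0.0236,0.005,0,-0.079,0],[1,-0.0296,0.0275,0.0059,0,-0.092,0],[1,-0.0338,0.0314,0.0067,0,-0.105,0],[1,-0.0381,0.0354,0.0076,0,-0.118,0],[1,-0.0437,0.0406,0.0087,0,-0.136,0],[1,-0.0494,0.0459,0.0098,0,-0.153,0],[1,-0.055,0.0511,0.0109,0,-0.171,0],[1,-0.0606,0.0563,0.012,0,-0.188,0],[1,-0.0663,0.0616,0.0132,0,-0.206,0],[1,-0.0719,0.0668,0.0143,0,-0.223,0],[1,-0.0776,0.0721,0.0154,0,-0.241,0],[1,-0.0818,0.076,0.0162,0,-0.254,0],[1,-0.0846,0.0786,0.0168,0,-0.263,0],[1,-0.0846,0.0786,0.0168,0,-0.263,0]]}}

```text
time: 23.95
eef_pos: [525.3, 65.3, 96.4]
ee_rot: [[-0.653, 0.692, 0.306], [0.628, 0.722, -0.292], [-0.423, 0.001, -0.906]]
force: [-0.6, -0.3, -0.3]
grip_width: -0.3
finger_force: 0.4
```

```bash
python3 pt2.py|tail -1
python3 - <<'E'
from h import *
st();save('top','t6');save('side','s6')
cv2.imwrite('pics/m6.png',np.hstack([cv2.resize(cv2.imread('pics/t6.png')[60:260,210:460],(400,320)),cv2.resize(cv2.imread('pics/s6.png')[60:280,200:475],(400,320))]))
E
```

```text
b [-0.05   0.052  0.026] [-0.    -0.174 -0.003]
time 23.95
joints [  3.803  36.124 -36.364 121.417  73.052  46.227 -40.9  ]
eef_pos [525.264  65.344  96.404]
ee_rot [[-0.653  0.692  0.306]
 [ 0.628  0.722 -0.292]
 [-0.423  0.001 -0.906]]
force [-0.576 -0.253 -0.329]
grip_width -0.2559008787933246
```

View pics/m6.png

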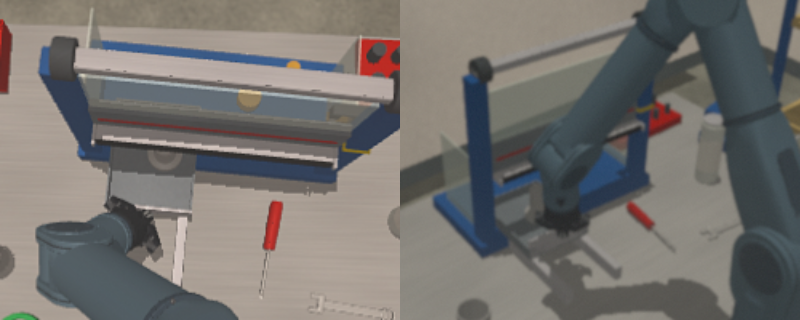

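{"method": "carry_out", "body": {"deltas": [[1,-0.0025,0.0026,0.0013,0,-0.009,0],[1,-0.007,0.0073,0.0036,0,-0.024,0],[1,-0.012,0.0125,0.0062,0,-0.042,0],[1,-0.0175,0.0182,0.0091,0,-0.061,0],[1,-0.023,0.0239,0.012,0,-0.08,0],[1,-0.0285,0.0296,0.0148,0,-0.099,0],[1,-0.034,0.0354,0.0177,0,-0.118,0],[1,-0.0395,0.0411,0.0205,0,-0.137,0],[1,-0.044,0.0458,0.0229,0,-0.153,0],[1,-0.0475,0.0494,0.0247,0,-0.165,0],[1,-0.05,0.052,0.026,0,-0.174,0],[1,-0.05,0.052,0.026,0,-0.174,0]]}}

```text
time: 25.55
eef_pos: [601.8, 63.9, 94.0]
ee_rot: [[-0.591, 0.692, 0.415], [0.568, 0.722, -0.396], [-0.574, 0.001, -0.819]]
force: [-0.6, -0.3, 0.3]
grip_width: 0.2
finger_force: 0.4
```

```bash
python3 -c "
from h import *
st();R=robot.get_state()['ee_rot'];print('bx in tool',R.T@[.998,-.0637,0])"
```

```text
time 25.55
joints [ -2.405  41.458 -31.158 114.598  82.171  52.745 -46.637]
eef_pos [601.813  63.938  93.986]
ee_rot [[-0.591  0.692  0.415]
 [ 0.568  0.722 -0.396]
 [-0.574  0.001 -0.819]]
force [-0.557 -0.327  0.264]
grip_width 0.1684557940602786
bx in tool [-0.626  0.645  0.439]
```

Not at the stop yet (no force). Creep on in 2–3 mm steps along booth x.

{"method": "carry_out", "body": {"deltas": [[1,-0.0013,0.0013,0.0009,0,0,0],[1,-0.0025,0.0026,0.0018,0,0,0],[1,-0.0025,0.0026,0.0018,0,0,0]]}}

```text
time: 25.92
eef_pos: [605.6, 63.5, 93.9]
ee_rot: [[-0.591, 0.692, 0.414], [0.568, 0.721, -0.396], [-0.573, 0.001, -0.819]]
force: [-0.7, 0.7, -0.1]
grip_width: -0.4
finger_force: 0.7
```

{"method": "carry_out", "body": {"deltas": [[1,-0.0013,0.0013,0.0009,0,0,0],[1,-0.0019,0.0019,0.0013,0,0,0],[1,-0.0019,0.0019,0.0013,0,0,0]]}}

```text
time: 26.3
eef_pos: [606.8, 63.4, 93.5]
ee_rot: [[-0.592, 0.693, 0.412], [0.568, 0.721, -0.397], [-0.572, -0.001, -0.82]]
force: [-8.8, 2.2, 5.9]
grip_width: 0.2
finger_force: 4.7
```

{"method": "carry_out", "body": {"deltas": [[1,-0.0013,0.0013,0.0009,0,0,0],[1,-0.0013,0.0013,0.0009,0,0,0],[1,-0.0013,0.0013,0.0009,0,0,0]]}}

```text
time: 26.68
eef_pos: [607.2, 63.6, 93.1]
ee_rot: [[-0.593, 0.692, 0.41], [0.567, 0.721, -0.397], [-0.571, -0.003, -0.821]]
force: [-15.9, 3.3, 9.5]
grip_width: -0.2
finger_force: 8.2
```

{"method": "carry_out", "body": {"deltas": [[1,0.003,-0.003,-0.002,0,0,0],[1,0.007,-0.007,-0.005,0,0,0],[1,0.014,-0.014,-0.01,0,0,0],[1,0.025,-0.026,-0.018,0,0,0],[1,0.037,-0.039,-0.027,0,0,0],[1,0.05,-0.052,-0.035,0,0,0],[1,0.05,-0.052,-0.035,0,0,0],[1,0.05,-0.052,-0.035,0,0,0]]}}

```text
time: 27.68
eef_pos: [531.1, 67.5, 94.1]
ee_rot: [[-0.59, 0.693, 0.414], [0.568, 0.721, -0.397], [-0.574, 0.001, -0.819]]
force: [0.2, -0.7, -0.0]
grip_width: -0.1
finger_force: 0.0
```

Run:
```python
from h import *
st();save('top','t7');save('side','s7')
cv2.imwrite('pics/m7.png',np.hstack([cv2.resize(cv2.imread('pics/t7.png')[60:260,210:460],(400,320)),cv2.resize(cv2.imread('pics/s7.png')[60:280,200:475],(400,320))]))
```

```text
time 27.675
joints [ -4.384  38.333 -32.867 123.421  83.428  53.424 -55.385]
eef_pos [531.087  67.496  94.073]
ee_rot [[-0.59   0.693  0.414]
 [ 0.568  0.721 -0.397]
 [-0.574  0.001 -0.819]]
force [ 0.198 -0.717 -0.041]
grip_width -0.12273983780468543
```

View pics/m7.png

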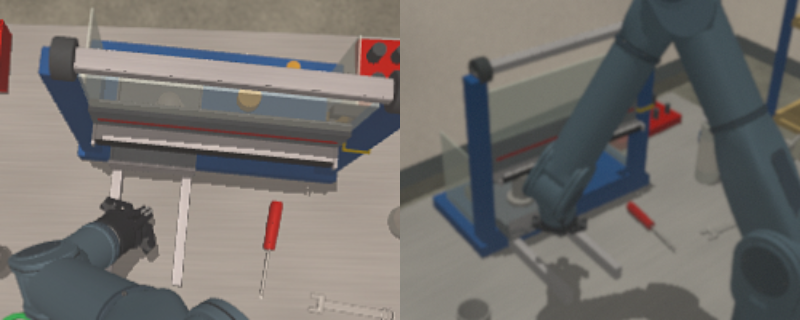

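```bash
python3 -c "from h import *;print(robot.sign_off())"
```

```text
the job is handed in; nothing more can be done
None
```

I handed the job in: the sash hangs on its catch, the tray is against its end stop and the hub still stands on it. The sensed push on the sash never topped about 7 N, no bystander was disturbed that I could see, and I viewed 11 pictures, one over the limit of 10. The hand-in printed no verdict.

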